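# Grease the ball vise: snap the coupler onto its tilted nipple and hold

### The job

Take the large grease coupler out of the tray of fittings and press it, mouth down and square to the tilted face, onto the grease nipple of the ball vise until it snaps on, then push on against the nipple's spring until its mouth is fully home on the nipple's collar. Leave the other fittings and the things on the bench where they stand. Do not let go: the program finishes while the gripper is holding the coupler pressed fully home.

Things in the scene. Friction and masses are not known exactly. Their poses are not given: they have to be found in the camera images.
- coupler: The large grease coupler, plain steel, about 0.18 kg, standing upright in the tray, 88 mm tall. Origin: centre of its open mouth (underside); z runs up its axis. From the mouth up: sleeve 30 mm in diameter (0 to 40 mm), wide collar 40 mm in diameter (40 to 45 mm), knurled round grip 24 mm in diameter (45 to 80 mm; hold it here), thin stub 10 mm in diameter on top.
- coupler_bore (a point): On the coupler's axis, at the flat ceiling of its bore, 36 mm above its mouth. The bore is open below: 23 mm wide at the mouth, narrowing to a throat of 16.5 mm from 5 to 9 mm above the mouth, then bevelled out to 23 mm up to the ceiling.
- nipple: The brass grease nipple fixed on the flat steel face of the ball vise. Origin: on its axis, at that face, about 0.09 m above the bench; z points out along its axis, which leans 25 degrees from vertical, roughly towards the robot (give or take 37 degrees). Stem 14 mm in diameter up to 34 mm from the face, narrowing to 8 mm at 40 mm. It is greased and slippery.
- nipple_seat (a point): Centre of the top of the nipple's own collar (36 mm in diameter), on its axis, 6 mm from the vise's face; same axes as the nipple. The coupler's mouth rests here when fully home.
- nipple_balls (a point): On the nipple's axis, 24.5 mm from the face, amid three spring balls that stand out 3.5 mm from the stem. The coupler's throat must be pushed past them, which takes about 7 N (mouth about 22 mm from the face); they snap out above it and draw the coupler on when the mouth is about 16 mm from the face (10 mm short of home).
- plunger (a joint): Thin spring plunger, 6 mm in diameter, at the nipple's end, sticking out to 50 mm from the face. 0 standing out; grows in m as the ceiling of the coupler's bore pushes it in, 0.008 with the coupler fully home, 0.009 at most. It pushes back with about 3 N at first and 11 N when home. Let go, a snapped-on coupler is left about 6 mm short of home, where this reads about 0.002.
- vise: The engraver's ball vise, fixed to the bench: black rubber ring 160 mm in diameter and 42 mm high, in it a tilted steel ball 112 mm in diameter with an 88 mm flat face that carries the nipple and, 34 mm either side of it along its y, two jaw bars 10 mm high. Origin: centre of the ring's underside. It stands on one side of the bench, the tray on the other; either may be on the left.
- tray: Dark steel tray fixed to the bench, 165 x 245 mm (along its x and y) and 30 mm high, walls and floor 5 mm thick, origin centre of its underside. Six fittings stand upright in it in two rows of three, about 72 mm apart, in any order.
- small_coupler: A coupler of the same shape as the large one but too small: 63 mm tall, collar 29 mm in diameter. Stands in the tray; leave it. Origin centre of its underside.
- collet: Plain round steel collet, 22 mm in diameter flaring to 28 mm at the top, 60 mm tall, in the tray; leave it. Origin centre of its underside.
- plug: Mushroom-shaped steel plug, 24 mm shank under a 36 mm flat head, 40 mm tall, in the tray; leave it. Origin centre of its underside.
- flange: Steel stud 20 mm in diameter rising from a 40 mm disc at its foot, 50 mm tall, in the tray; leave it. Origin centre of its underside.
- die: Square steel block 30 x 30 x 45 mm, in the tray; leave it. Origin centre of its underside.
- oil: Amber bottle 40 mm in diameter, 105 mm tall, on the bench beyond the work; leave it. Origin centre of its underside.
- jar: Clear jar 54 mm in diameter, 60 mm tall, on the bench beyond the work; leave it. Origin centre of its underside.
- brush: Bench brush 160 mm long lying on the bench beyond the work; leave it. Origin on its underside.
There are look-alikes about, which are no part of the job. Leave any blue, green or red look-alike of the coupler alone.

How it is judged:
By the outcome, as a careful person would: the job done as asked, in the order asked, and still so for the second after the job is handed in, while the arm keeps its last pose, push and grip.
It also fails if it takes over 42 s, if anything falls off the work surface, if the arm or the gripper's body presses on something with over 40 N, if the wrist force passes 120 N, or if a joint passes its speed limit or range.

### The arm

A 7-joint arm with a two-finger parallel gripper is mounted at the origin on the work surface. World frame = base frame: x ahead of the robot, y to its left, z up, the work surface at z = 0. Lengths are in m, angles in rad, forces in N, time in s.
With the tool pointing down it reaches from about 0.425 to 0.8 m from the base axis. Payload 8.3 kg.
Tool frame: the origin (TCP) lies between the finger pads; the fingertips stand 17 mm ahead of it and the grasp point (between the pads) lies 2 mm behind it; z points along the fingers, y is the line along which they close (so a half turn about z gives the same grasp; the last joint's range is limited). The gripper opens to 85 mm and grips with 20 to 120 N. Pads are 22 mm wide; open, the fingers measure 114 mm over their backs; the gripper's body (76 mm by 85 mm) begins 54 mm behind the grasp point. The pads swing forward as they close: fully open they stand 13 mm farther back than shut.
Start: joints at [-1.231, 0.383, 0.016, 1.37, -0.006, 1.388, -0.046], TCP at [0.245, 0.575, 0.248] pointing down, gripper open.
Joint ranges: [-2.95, 2.95], [-0.25, 2.06], [-1.52, 1.56], [0.18, 2.33], [-1.44, 4.58], [0.02, 2.06], [-3.01, 3.01]. Speed limits (rad/s): [2.39, 2.39, 3.01, 3.01, 3.14, 3.14, 3.14].

### API

Orientations are given as [roll, pitch, yaw] about the fixed x, y, z axes, in that order (R = Rz(yaw) Ry(pitch) Rx(roll)).
In Python, from rig import r, cams, finder gives the robot as it stands.
- The arm moves only by the tool drive_tool, never from a script. Its argument "targets" is one flat list of numbers, 5 for each row, row after row: the shift along the tool's x, y, z in units of 50 mm (1.0 is 50 mm), then the turn about the tool's z in units of 8 degrees (1.0 is 8 degrees), then the closure, from -1 (fully open) to 1 (shut). A call has exactly 5 rows; each row shifts and turns the commanded pose from where the row before left it, along the tool's axes as they then stand; what a row does not reach is not made up. A row lasts 1/10 s, in which the tool goes at most 50 mm and 8.59 degrees, less where a joint would pass 70% of its speed; a pose out of reach is approached as far as the arm can. A call is refused whole if a number of a shift passes 1 or a number of a turn 1, either way. A call with a gripper value outside its range is refused whole. The fingers move at their own pace and stop on an object; the grip force is fixed at half the most. Time passes only in rows, so rows that do not move let the fingers close, or fill a call up. It gives the time, the measured TCP pose, the force, the opening and the grip force at its end, in the units of the state.
- r.read_state(): the state, without advancing time (a new reading comes with each control period).
- cams.get_image(name): name is "scene" or "top" or "wrist"; returns (picture, depth): 400x640x3 uint8, red, green, blue; 400x640 float32, m along the optical axis (not along the pixel's ray), 0 where there is no reading.
- cams.get_calibration(name): a dict with "vertical_fov" (degrees; the focal length in pixels is half the picture's height over the tangent of half this angle, whatever the lens; pixels are square), "cx", "cy" (the principal point, pixels), "k1" (the pictures are not rectified: a ray, as slopes to the right and down, at radius r is drawn at 1 + k1 r^2 times it, then the intrinsics apply), "R" (3x3) and "t" (3): a world point X has camera coordinates R X + t. Camera axes: x right, y down, z forward; pixel columns grow to the right and rows downward; lengths in m; the calibration is good to about 2 mm. A picture is of the moment at which its call begins: read the wrist's pose just before it. get_calibration takes no time and is no camera call; for the wrist camera it gives the pose at the moment of the call.
- r.finish_job(): hands the job in; it is judged then, once.
Trained networks look in the newest picture that a camera, given by its name, has taken for a name from the list of things; names that differ only in an ending like _2 or _b are one class to them, and where a whole thing is asked for, a point or a joint stands for the part that bears it (a point fixed in the world has none). Each returns a list of dicts, best first, with "confidence" (0 to 1); they miss things now and then, are a little off and sometimes report something else, mostly with a low value. They report only what shows in the picture. A call takes as long as a camera call. They do not tell look-alikes from the thing itself.
- finder.spot_in(camera, target): "extent" ([left, top, right, bottom] in pixels, round what is visible of it).
- finder.regions_of(camera, target): "pixels" (400x640 bool, what is visible of it) and "extent" ([left, top, right, bottom] in pixels, round what is visible of it).
The state is a dict: "clock": time; "qpos": joint angles; "dq": joint speeds; "joint_torque": joint torques, N m; "position": TCP position; "tool_rot": TCP orientation; "force": force on the tool from outside, world axes, zero at the start; "ft_torque": the same for the moment, N m; "finger_gap": finger opening in m; "finger_force": force on a finger pad.
Only numpy, scipy, OpenCV 4.12 (cv2) and the standard library are available. Lean on these libraries where they do the work, as an engineer would, in place of code of your own. Each camera call takes 0.05 s, during which the arm holds its last target. There are 200 camera calls.

## Working session

There is one attempt and no reset: what is moved stays moved. The work goes in short steps, Python scripts to look and compute and a tool call to move; the robot and the scene stay as the last step left them, time stands still between calls to the robot, and variables do not carry over. Pictures are saved under pics/ and viewed, at most 10 in all, crops included, and the job is handed in when it is done.

Besides the shell and the picture viewer there is one more tool, called after ">>>" as name(argument=value, ...) on one line, values as JSON. drive_tool: Moves the arm, as the interface text tells. Its arguments: {"type":"object","properties":{"targets":{"type":"array"}},"required":["targets"]}

```bash
ls; mkdir -p pics
cat > h.py <<'E'
import numpy as np, cv2
from scipy.spatial.transform import Rotation as Ro
from rig import r, cams, finder
def K(c):
    f=200/np.tan(np.radians(c["vertical_fov"])/2); return f
def unproj(c,u,v,d):
    f=K(c); x=(np.asarray(u,float)-c["cx"])/f; y=(np.asarray(v,float)-c["cy"])/f
    xu,yu=x.copy(),y.copy()
    for _ in range(20):
        s=1+c["k1"]*(xu**2+yu**2); xu,yu=x/s,y/s
    P=np.stack([xu*d,yu*d,np.asarray(d,float)],-1)
    return (P-np.array(c["t"]))@np.array(c["R"])
def proj(c,X):
    P=np.array(c["R"])@np.asarray(X,float)+np.array(c["t"]); x,y=P[0]/P[2],P[1]/P[2]
    s=1+c["k1"]*(x*x+y*y); return np.array([x*s*K(c)+c["cx"],y*s*K(c)+c["cy"]])
def shot(n,save=None):
    c=cams.get_calibration(n); im,d=cams.get_image(n)
    if save: cv2.imwrite("pics/"+save,im[:,:,::-1])
    return c,im,d
E
python3 - <<'E'
from h import *
s=r.read_state(); print({k:np.round(v,3).tolist() for k,v in s.items()})
C,D={},{}
for n in ("scene","top"):
    c,im,d=shot(n,n+"0.png"); C[n]=c
    print(n,c["vertical_fov"],c["k1"],np.round(c["R"],3).tolist(),np.round(c["t"],3))
    for t in ("coupler","small_coupler","nipple","vise","tray"):
        for o in finder.regions_of(n,t)[:4]:
            m=o["pixels"]&(d>0)
            P=unproj(c,*np.nonzero(m)[::-1],d[m])
            print(t,round(o["confidence"],2),np.round(o["extent"]).tolist(),np.round(np.median(P,0),3),np.round(np.percentile(P,98,axis=0),3),np.round(np.percentile(P,2,axis=0),3))
    np.savez("d_"+n+".npz",d=d,im=im)
E
```

```text
pics
{'clock': 0.0, 'qpos': [-1.231, 0.384, 0.016, 1.371, -0.006, 1.388, -0.047], 'dq': [0.002, -0.0, -0.0, 0.001, -0.0, -0.001, -0.001], 'joint_torque': [0.001, -62.761, 0.844, -37.181, 0.016, 0.014, 0.0], 'position': [0.245, 0.575, 0.247], 'tool_rot': [-3.14, 0.0, 2.739], 'force': [-0.239, -0.49, -0.902], 'ft_torque': [-0.057, -0.08, 0.003], 'finger_force': 0.0, 'finger_gap': 0.086}
scene 48.92804740029744 -0.09250347137107626 [[0.752, 0.659, 0.006], [0.473, -0.533, -0.701], [-0.459, 0.53, -0.713]] [-0.392 -0.237  1.393]
coupler 0.94 [207.0, 305.0, 226.0, 337.0] [ 0.613 -0.415  0.045] [ 0.622 -0.395  0.086] [ 0.594 -0.428  0.003]
coupler 0.85 [188.0, 278.0, 214.0, 308.0] [ 0.537 -0.399  0.044] [ 0.547 -0.374  0.086] [ 0.485 -0.412 -0.001]
coupler 0.67 [268.0, 279.0, 290.0, 306.0] [ 0.657 -0.287  0.045] [ 0.668 -0.265  0.087] [ 0.633 -0.299  0.   ]
coupler 0.57 [235.0, 254.0, 253.0, 288.0] [ 0.558 -0.301  0.05 ] [ 0.568 -0.281  0.091] [ 0.538 -0.313  0.01 ]
small_coupler 0.63 [262.0, 207.0, 270.0, 228.0] [ 0.48  -0.157  0.036] [ 0.487 -0.145  0.065] [ 0.464 -0.164  0.006]
nipple 0.4
[... 803 characters left out ...]
4 -0.383  0.05 ] [ 0.544 -0.371  0.088] [ 0.509 -0.401  0.01 ]
coupler 0.65 [450.0, 200.0, 469.0, 218.0] [ 0.599 -0.399  0.047] [ 0.619 -0.387  0.088] [ 0.585 -0.42   0.001]
coupler 0.6 [407.0, 218.0, 426.0, 238.0] [ 0.546 -0.285  0.055] [ 0.566 -0.273  0.093] [ 0.531 -0.303  0.007]
coupler 0.5 [401.0, 183.0, 418.0, 199.0] [ 0.644 -0.272  0.049] [ 0.665 -0.259  0.088] [ 0.63  -0.293  0.005]
nipple 0.5 [198.0, 251.0, 215.0, 264.0] [0.465 0.212 0.101] [0.481 0.232 0.135] [0.448 0.199 0.09 ]
vise 0.81 [187.0, 221.0, 247.0, 281.0] [0.477 0.201 0.078] [0.548 0.274 0.112] [0.411 0.144 0.016]
tray 0.59 [338.0, 212.0, 435.0, 278.0] [ 0.511 -0.213  0.005] [ 0.592 -0.098  0.032] [ 0.432 -0.337  0.001]
```

```bash
python3 -c "
import cv2
a=cv2.imread('pics/scene0.png');cv2.imwrite('pics/s1.png',cv2.resize(a[100:350,150:410],None,fx=2.3,fy=2.3,interpolation=cv2.INTER_CUBIC))
cv2.imwrite('pics/s0.png',cv2.resize(cv2.imread('pics/top0.png')[150:300,170:490],None,fx=2.5,fy=2.5,interpolation=cv2.INTER_CUBIC))"
```

```text
(no output)
```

View pics/s1.png

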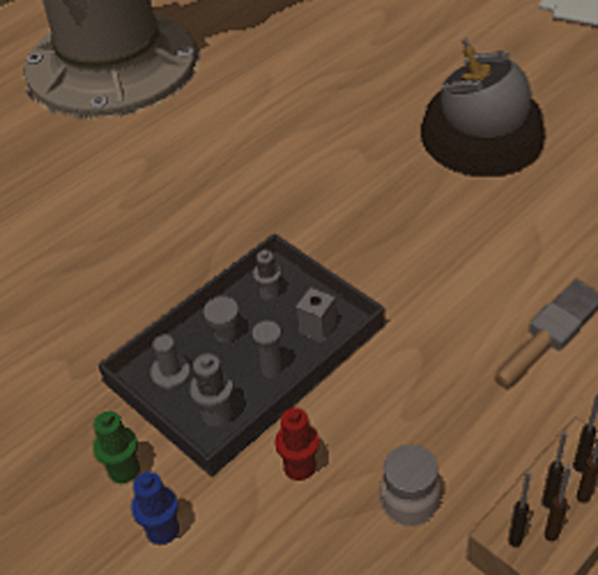

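View pics/s0.png

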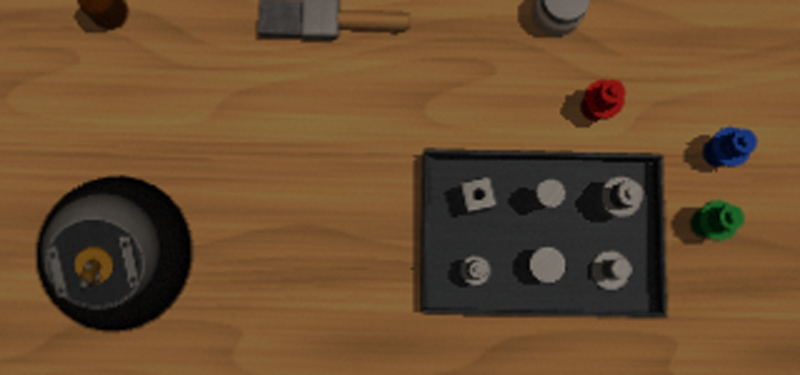

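Candidates for the coupler: the plain large one in the tray at scene (242,267) / top (419,229); the small coupler at scene (265,217); the flange at scene (223,255); red at scene (279,292); green at scene (200,293); blue at scene (217,320). I choose the plain steel one at the tray corner. Next I measure the nipple's axis and both positions.

```bash
cat >> h.py <<'E'
def plane(P,n=2000,tol=.002,tilt=(15,35)):
    rng=np.random.default_rng(0); best=None;bc=0
    for _ in range(n):
        a,b,c=P[rng.choice(len(P),3,replace=False)]; w=np.cross(b-a,c-a)
        if np.linalg.norm(w)<1e-6: continue
        w/=np.linalg.norm(w); w*=np.sign(w[2])
        if not tilt[0]<np.degrees(np.arccos(w[2]))<tilt[1]: continue
        m=abs((P-a)@w)<tol
        if m.sum()>bc: bc=m.sum();best=m
    Q=P[best]; q=Q.mean(0); w=np.linalg.svd(Q-q,full_matrices=False)[2][2]; w*=np.sign(w[2])
    return q,w,best
def report(q,w,b):
    print("plane c",np.round(q,4),"n",np.round(w,3),"tilt",round(np.degrees(np.arccos(w[2])),1),"az",round(np.degrees(np.arctan2(w[1],w[0])),1),b.sum())
E
python3 - <<'E'
from h import *
for n,box in (("scene",(320,110,395,185)),("top",(180,210,255,290))):
    c=cams.get_calibration(n); d=np.load(f"d_{n}.npz")["d"]; l,t,rr,b=box
    v,u=np.mgrid[t:b,l:rr]; dd=d[t:b,l:rr]; m=dd>0
    P=unproj(c,u[m],v[m],dd[m]); P=P[P[:,2]>.06]
    q,w,bb=plane(P); report(q,w,bb)
    H=(P-q)@w; N=P[(H>.012)]; hn=(N-q)@w
    N2=N[np.linalg.norm(np.cross(N-q,w),axis=1)<.02]
    print(len(N2),np.round(N2.mean(0)-w*((N2.mean(0)-q)@w),4),"height",hn.max())
c=cams.get_calibration("wrist"); s=r.read_state(); T=Ro.from_euler("xyz",s["tool_rot"]).as_matrix()
R=np.array(c["R"]); p=-R.T@np.array(c["t"]); print("cam in tool",np.round(T.T@(p-s["position"]),3),"axes in tool\n",np.round(T.T@R.T,3),c["vertical_fov"])
print("tool axes\n",np.round(T,3))
# tray
for n in("top","scene"):
    c=cams.get_calibration(n); d=np.load(f"d_{n}.npz")["d"]; v,u=np.mgrid[0:400,0:640]; m=d>0
    P=unproj(c,u[m],v[m],d[m]); k=(abs(P[:,2]-.03)<.003)&(P[:,0]>.38)&(P[:,0]<.63)&(P[:,1]<-.05)&(P[:,1]>-.36)
    rc=cv2.minAreaRect((P[k][:,:2]*1000).astype(np.float32)); print(n,k.sum(),rc,np.median(P[abs(P[:,2])<.02][:,2]))
E
```

```text
plane c [0.4806 0.2083 0.094 ] n [-0.408 -0.089  0.909] tilt 24.7 az -167.6 205
63 [0.472  0.2107 0.0903] height 0.04968176629744227
plane c [0.47   0.2139 0.0926] n [-0.409 -0.072  0.91 ] tilt 24.6 az -170.0 627
64 [0.4696 0.2137 0.0925] height 0.050520521426993016
cam in tool [ 0.072 -0.001 -0.126] axes in tool
 [[-0.    -0.959 -0.283]
 [ 1.    -0.001  0.   ]
 [-0.    -0.283  0.959]] 58.49582783154231
tool axes
 [[-0.92   0.392 -0.   ]
 [ 0.392  0.92  -0.   ]
 [ 0.    -0.    -1.   ]]
top 566 ((511.937255859375, -218.10092163085938), (165.3638916015625, 246.24899291992188), 0.18750230967998505) 0.0001094505334807226
scene 591 ((514.97314453125, -222.86077880859375), (166.9016876220703, 245.5528106689453), 0.06002755090594292) -0.0012764709146801034
```

>>> drive_tool(targets=[-0.773,-0.54,0,0,-1,-0.773,-0.54,0,0,-1,-0.773,-0.54,0,0,-1,-0.773,-0.54,0,0,-1,-0.773,-0.54,0,0,-1])

```text
clock: 1.1
position: [0.3706, 0.3733, 0.2486]
tool_rot: [3.141, 0.0, 2.739]
force: [1.1, 0.7, 0.8]
finger_gap: 0.0854
finger_force: 0.0
```

>>> drive_tool(targets=[-0.773,-0.54,0,0,-1,-0.773,-0.54,0,0,-1,-0.773,-0.54,0,0,-1,-0.773,-0.54,0,0,-1,0,0,0,0,-1])

```text
clock: 1.6
position: [0.4734, 0.2076, 0.2488]
tool_rot: [-3.141, 0.003, 2.727]
force: [0.1, 1.1, -0.1]
finger_gap: 0.0855
finger_force: 0.0
```

>>> drive_tool(targets=[0,0,0,-0.9,-1,0,0,0,-0.9,-1,0,0,0,-0.9,-1,0,0,0,-0.9,-1,0,0,0,-0.5,-1])

```text
clock: 2.1
position: [0.4696, 0.2153, 0.2484]
tool_rot: [3.141, 0.0, -2.967]
force: [0.6, 0.5, -0.5]
finger_gap: 0.0853
finger_force: 0.0
```

Run:
```python
from h import *
s=r.read_state(); print(s["position"],s["tool_rot"],s["qpos"])
c,im,d=shot("wrist","w1.png"); np.savez("d_w1.npz",d=d,im=im,c=np.array(c,dtype=object))
for t in ("nipple","plunger","nipple_balls"):
    for o in finder.regions_of("wrist",t)[:2]: print(t,o["confidence"],o["extent"],np.round(np.median(unproj(c,*np.nonzero(o["pixels"]&(d>0))[::-1],d[o["pixels"]&(d>0)]),0),4))
v,u=np.mgrid[0:400,0:640]; m=d>0
P=unproj(c,u[m],v[m],d[m]); P=P[(P[:,2]>.06)&(np.linalg.norm(P[:,:2]-[.47,.21],axis=1)<.08)&(P[:,2]<.16)]
q,w,bb=plane(P,tol=.0012); report(q,w,bb)
H=(P-q)@w
for lo,hi in((.028,.034),(.004,.007),(.012,.02),(.036,.041),(.043,.052)):
    N=P[(H>lo)&(H<hi)]; N=N[np.linalg.norm(np.cross(N-q,w),axis=1)<.025]
    if len(N)>3: f=N-np.outer((N-q)@w,w); e=np.cross(w,[0,0,1]);e/=np.linalg.norm(e);g=np.cross(e,w)
    print(lo,len(N),np.round(f.mean(0),4),"ext e",np.round(np.percentile((f-q)@e,[2,98]),4),"g",np.round(np.percentile((f-q)@g,[2,98]),4), np.round(e,3),np.round(g,3))
print(H.max())
```

```text
[0.4696216  0.21531847 0.24842494] [ 3.14144699e+00  1.33683120e-04 -2.96692195e+00] [-0.6965919   0.14634294  0.23021323  1.67414402 -0.03441682  1.32488342
  1.28508826]
nipple 0.7 [0.0, 80.0, 37.8, 242.6] [ 0.5138 -0.0979  0.0144]
nipple 0.68 [296.6, 165.8, 339.5, 210.8] [0.4653 0.2132 0.1007]
nipple_balls 0.8 [296.4, 168.0, 340.7, 213.1] [0.4653 0.213  0.1007]
plane c [0.4707 0.2144 0.0927] n [-0.415 -0.075  0.907] tilt 24.9 az -169.8 6033
0.028 56 [0.4713 0.2143 0.0929] ext e [-0.0065  0.0066] g [-0.0087  0.0056] [-0.178  0.984  0.   ] [0.892 0.161 0.421]
0.004 1018 [0.4709 0.2146 0.0928] ext e [-0.016   0.0161] g [-0.0182  0.0145] [-0.178  0.984  0.   ] [0.892 0.161 0.421]
0.012 11 [0.4727 0.2154 0.0937] ext e [-0.006   0.0062] g [0.0012 0.0032] [-0.178  0.984  0.   ] [0.892 0.161 0.421]
0.036 121 [0.4704 0.2145 0.0926] ext e [-0.0049  0.0055] g [-0.0059  0.0035] [-0.178  0.984  0.   ] [0.892 0.161 0.421]
0.043 71 [0.4693 0.2143 0.092 ] ext e [-0.0026  0.0029] g [-0.0042  0.0009] [-0.178  0.984  0.   ] [0.892 0.161 0.421]
0.05084233792453763
```

View pics/w1.png

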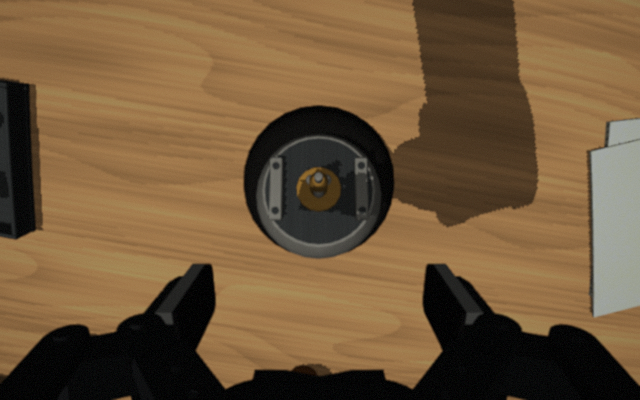

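>>> drive_tool(targets=[0,0,0,0.62,-0.18,0,0,0,0.62,-0.18,-0.16,-0.95,0,0,-0.18,-0.16,-0.95,0,0,-0.18,-0.16,-0.95,0,0,-0.18])

```text
clock: 2.8
position: [0.4933, 0.0712, 0.2484]
tool_rot: [3.142, 0.0, 3.137]
force: [0.6, -0.6, 0.3]
finger_gap: 0.0501
finger_force: 0.0
```

>>> drive_tool(targets=[-0.16,-0.95,0,0,-0.18,-0.16,-0.95,0,0,-0.18,-0.16,-0.95,0,0,-0.18,-0.16,-0.95,0,0,-0.18,-0.16,-0.95,0,0,-0.18])

```text
clock: 3.3
position: [0.5326, -0.1668, 0.2486]
tool_rot: [3.142, 0.001, 3.137]
force: [0.4, 0.2, 0.4]
finger_gap: 0.0503
finger_force: 0.0
```

>>> drive_tool(targets=[-0.18,-0.95,0,0,-0.18,-0.18,-0.8,0,0,-0.18,0,-0.8,0,0,-0.18,0,0,0,0,-0.18,0,0,0,0,-0.18])

```text
clock: 3.8
position: [0.5495, -0.294, 0.2479]
tool_rot: [-3.141, -0.001, 3.134]
force: [1.3, -0.0, 0.1]
finger_gap: 0.0505
finger_force: 0.0
```

```bash
cat > circ.py <<'E'
from h import *
from scipy.optimize import least_squares
def fitc(N):
    f=lambda p:np.hypot(N[:,0]-p[0],N[:,1]-p[1])-p[2]
    o=least_squares(f,[*N[:,:2].mean(0),.012],loss="soft_l1",f_scale=.001); return o.x
E
python3 - <<'E'
from circ import *
s=r.read_state(); print(s["position"],s["tool_rot"],s["finger_gap"])
c,im,d=shot("wrist","w2.png")
for o in finder.regions_of("wrist","coupler")[:4]:
    m=o["pixels"]&(d>0); P=unproj(c,*np.nonzero(m)[::-1],d[m]); rgb=np.median(im[o["pixels"]],0)
    print(round(o["confidence"],2),np.round(o["extent"]),np.round(np.median(P,0),4),np.round(P.max(0),4),rgb)
    for lo,hi in((.046,.052),(.054,.082),(.0835,.0865),(.09,.097)):
        N=P[(P[:,2]>lo)&(P[:,2]<hi)]
        if len(N)>8: print("  z",lo,len(N),np.round(fitc(N),4),np.round((N[:,:2].min(0)+N[:,:2].max(0))/2,4),np.round(np.ptp(N[:,:2],axis=0),4))
cv2.imwrite("pics/w2c.png",cv2.resize(im[100:300,200:440,::-1],None,fx=2.5,fy=2.5,interpolation=cv2.INTER_CUBIC))
E
```

```text
[ 0.54946711 -0.29400922  0.24789633] [-3.14116290e+00 -8.97245088e-04  3.13387313e+00] 0.05053311724490786
0.94 [300. 157. 342. 206.] [ 0.5444 -0.2928  0.0687] [ 0.5655 -0.2739  0.0953] [125. 124. 115.]
  z 0.046 622 [ 0.5507 -0.2928  0.0171] [ 0.5477 -0.293 ] [0.0356 0.0381]
  z 0.054 180 [ 0.5499 -0.2929  0.0123] [ 0.5429 -0.2929] [0.0114 0.0243]
  z 0.0835 479 [ 0.5501 -0.2929  0.0094] [ 0.5498 -0.2927] [0.0235 0.0234]
  z 0.09 124 [ 0.5494 -0.2929  0.0036] [ 0.5495 -0.2928] [0.0103 0.0097]
0.86 [183. 138. 240. 179.] [ 0.5251 -0.3865  0.0581] [ 0.5487 -0.3722  0.0903] [ 51. 120.  57.]
  z 0.046 153 [ 0.5303 -0.3953  0.017 ] [ 0.5288 -0.3909] [0.0392 0.0366]
  z 0.054 767 [ 0.5283 -0.3917  0.0105] [ 0.5282 -0.3924] [0.024  0.0253]
  z 0.0835 20 [ 0.5287 -0.3925  0.0049] [ 0.5283 -0.3902] [0.0092 0.0055]
0.86 [180. 207. 229. 258.] [ 0.597  -0.4024  0.0505] [ 0.6447 -0.3877  0.0896] [18. 37. 78.]
  z 0.046 119 [ 0.6056 -0.4099  0.0154] [ 0.6029 -0.4072] [0.0379 0.0366]
  z 0.054 706 [ 0.6022 -0.4073  0.0104] [ 0.6024 -0.4074] [0.0236 0.0248]
  z 0.0835 24 [ 0.6035 -0.4083  0.0049] [ 0.6019 -0.4075] [0.0068 0.0082]
0.74 [317. 245. 356. 305.] [ 0.6407 -0.2798  0.0516] [ 0.6641 -0.2593  0.0896] [105.  18.  16.]
  z 0.046 135 [ 0.6526 -0.2782  0.0156] [ 0.6449 -0.2789] [0.0293 0.0387]
  z 0.054 676 [ 0.6481 -0.279   0.0108] [ 0.6483 -0.2789] [0.0249 0.0249]
  z 0.0835 22 [ 0.649  -0.2789  0.0047] [ 0.6477 -0.2787] [0.0082 0.0092]
```

View pics/w2c.png

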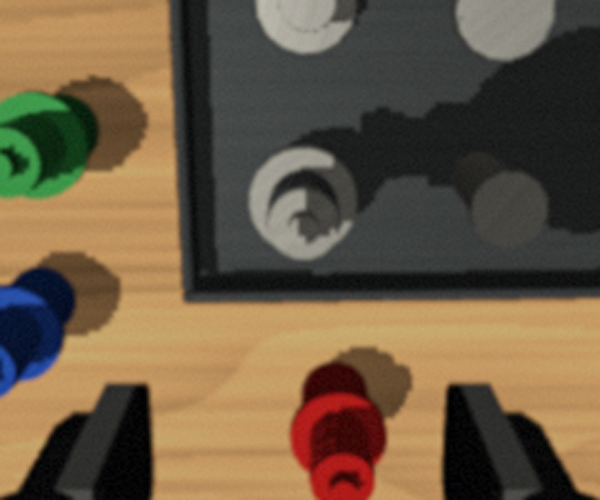

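The close crop shows the plain grey coupler at crop (305,200), standing in the tray's corner. Green is at (40,150), blue at (20,330) and red at (335,420), all outside the tray. Its collar is about 38 mm across and its top is at 0.094, so it is the large one. I'll grasp it now.

>>> drive_tool(targets=[0,0.02,0.8,0,-0.18,0,0,0.8,0,-0.18,0,0,0.8,0,-0.18,0,0,0.7,0,-0.18,0,0,0.4,0,-0.18])

```text
clock: 4.4
position: [0.5494, -0.2885, 0.0702]
tool_rot: [3.139, -0.003, 3.141]
force: [-0.4, 0.3, 0.9]
finger_gap: 0.0505
finger_force: 0.0
```

>>> drive_tool(targets=[0,0,0,0,-0.18,0,0,0,0,0.2,0,0,0,0,1,0,0,0,0,1,0,0,0,0,1])

```text
clock: 4.9
position: [0.5513, -0.2918, 0.0754]
tool_rot: [-3.141, 0.003, 3.139]
force: [0.2, 1.0, 7.2]
finger_gap: 0.0223
finger_force: 59.2
```

>>> drive_tool(targets=[0,0,0,0,1,0,0,-0.3,0,1,0,0,-0.7,0,1,0,0,-0.6,0,1,0,0,0,0,1])

```text
clock: 5.4
position: [0.5519, -0.2936, 0.1593]
tool_rot: [-3.138, 0.008, 3.137]
force: [0.5, -1.9, -2.3]
finger_gap: 0.0219
finger_force: 59.2
```

>>> drive_tool(targets=[-0.45,0.84,0,0,1,-0.45,0.84,0,0,1,-0.45,0.84,0,0,1,-0.45,0.84,0,0,1,0,0,0,0,1])

```text
clock: 5.9
position: [0.6437, -0.1131, 0.1523]
tool_rot: [3.136, 0.0, -3.132]
force: [0.3, 0.3, -2.7]
finger_gap: 0.0222
finger_force: 59.4
```

>>> drive_tool(targets=[0,0,0.3,0,1,0,0,0.6,0,1,0,0,0.4,0,1,0,0,0.2,0,1,0,0,0,0,1])

```text
clock: 6.4
position: [0.6387, -0.1251, 0.0761]
tool_rot: [-3.141, -0.004, 3.136]
force: [-0.5, -0.2, -0.9]
finger_gap: 0.0224
finger_force: 59.4
```

```bash
cat > ax.py <<'E'
from circ import *
import sys
def held(n,save=None):
    """axis of the held coupler from a fixed camera's depth: fit grip and sleeve cylinders"""
    c,im,d=shot(n,save); s=r.read_state(); p=s["position"]; T=Ro.from_euler("xyz",s["tool_rot"]).as_matrix()
    best=None
    for o in finder.regions_of(n,"coupler"):
        m=o["pixels"]&(d>0); P=unproj(c,*np.nonzero(m)[::-1],d[m])
        e=np.linalg.norm(np.median(P,0)-p-T[:,2]*.03)
        if best is None or e<best[0]: best=(e,P,o)
    e,P,o=best; print(n,"med dist",round(e,3),len(P),np.round(o["extent"]))
    def prof(h):   # radius profile over height above mouth
        return np.interp(h,[-.001,0,.0395,.0396,.045,.0451,.08,.0801,.088],[.015,.015,.015,.02,.02,.012,.012,.005,.005])
    g=p-.002*T[:,2]
    def res(q):
        a=np.array([q[0],q[1],1]); a/=np.linalg.norm(a); o=g+np.array([q[2],q[3],0])-a*q[4]
        h=(P-o)@a; rr=np.linalg.norm(P-o-np.outer(h,a),axis=1); return rr-prof(h)
    bq=None
    for tx in(-.6,-.4,-.2,0,.2):
        q=least_squares(res,[tx,0,0,0,.07],loss="soft_l1",f_scale=.0015,x_scale=[.1,.1,.01,.01,.01],diff_step=1e-3)
        if bq is None or q.cost<bq.cost:bq=q
    q=bq.x; a=np.array([q[0],q[1],1]);a/=np.linalg.norm(a)
    print("axis",np.round(a,3),"tilt",round(np.degrees(np.arccos(a[2])),1),"az",round(np.degrees(np.arctan2(a[1],a[0])),1),"off",np.round(q[2:4],4),"h",round(q[4],4),"rms",round(np.sqrt(np.mean(np.clip(res(q)**2,0,1e-5))),4))
    return im
if __name__=="__main__":
    s=r.read_state(); print(np.round(s["position"],4),np.round(s["tool_rot"],3),np.round(s["force"],1),s["finger_gap"])
    for n in sys.argv[1:]: held(n)
E
python3 ax.py scene top
```

```text
[ 0.6387 -0.1251  0.0761] [-3.141 -0.004  3.136] [-0.5 -0.2 -0.9] 0.022414928395941128
scene med dist 0.012 294 [317. 232. 335. 264.]
axis [ 0.026 -0.042  0.999] tilt 2.8 az -58.0 off [-0.0017 -0.0052] h 0.07 rms 0.002
top med dist 0.147 228 [402. 183. 422. 197.]
axis [ 0.003 -0.003  1.   ] tilt 0.2 az -47.1 off [ 0.0078 -0.1526] h 0.0761 rms 0.002
```

>>> drive_tool(targets=[0.3,0,0,0,1,0.25,0,0,0,1,0.15,0,0,0,1,0.15,0,0,0,1,0.15,0,0,0,1])

```text
clock: 7.1
position: [0.5948, -0.1242, 0.0816]
tool_rot: [-3.14, 0.011, 3.139]
force: [7.8, 0.3, -0.9]
finger_gap: 0.0224
finger_force: 59.5
```

```bash
python3 ax.py scene
```

```text
[ 0.5948 -0.1242  0.0816] [-3.14   0.011  3.139] [ 7.8  0.3 -0.9] 0.022410914492158724
scene med dist 0.021 368 [307. 220. 325. 256.]
axis [-0.275  0.003  0.961] tilt 16.0 az 179.4 off [ 0.0005 -0.0025] h 0.0741 rms 0.0017
```

>>> drive_tool(targets=[0.08,0,0,0,1,0.06,0,0,0,1,0.04,0,0,0,1,0,0,0,0,1,0,0,0,0,1])

```text
clock: 7.7
position: [0.5857, -0.1241, 0.0814]
tool_rot: [-3.14, 0.01, 3.139]
force: [8.3, -1.1, -0.6]
finger_gap: 0.0218
finger_force: 59.6
```

```bash
python3 ax.py scene scene
```

```text
[ 0.5857 -0.1241  0.0814] [-3.14   0.01   3.139] [ 8.3 -1.1 -0.6] 0.021833955426070372
scene med dist 0.026 356 [302. 220. 323. 254.]
axis [-0.399 -0.018  0.917] tilt 23.5 az -177.4 off [ 0.0013 -0.0038] h 0.0729 rms 0.0017
scene med dist 0.026 378 [306. 221. 326. 256.]
axis [-0.419 -0.034  0.907] tilt 24.9 az -175.3 off [ 0.0002 -0.0047] h 0.0757 rms 0.0017
```

>>> drive_tool(targets=[-0.2,0,-0.4,0,1,0,0,-0.9,0,1,0,0,-0.9,0,1,0,0,-0.9,0,1,0,0,-0.3,0,1])

```text
clock: 8.4
position: [0.5935, -0.125, 0.2551]
tool_rot: [-3.141, 0.009, 3.138]
force: [1.5, -0.4, -3.2]
finger_gap: 0.0222
finger_force: 59.6
```

>>> drive_tool(targets=[0.45,0.82,0,0,1,0.45,0.82,0,0,1,0.45,0.82,0,0,1,0.45,0.82,0,0,1,0.45,0.82,0,0,1])

```text
clock: 8.9
position: [0.4789, 0.0827, 0.2494]
tool_rot: [3.141, 0.002, 3.138]
force: [0.9, 0.5, -2.0]
finger_gap: 0.0225
finger_force: 59.7
```

>>> drive_tool(targets=[0.45,0.82,0,0,1,0.45,0.82,0,0,1,0.45,0.82,0,0,1,0,0,0,-0.62,1,0,0,0,-0.62,1])

```text
clock: 9.4
position: [0.4121, 0.2063, 0.2493]
tool_rot: [3.141, 0.002, -2.965]
force: [-0.1, -1.3, -3.1]
finger_gap: 0.0222
finger_force: 59.7
```

>>> drive_tool(targets=[0,0,0,0,1,0,0,0,0,1,0,0,0,0,1,0,0,0,0,1,0,0,0,0,1])

```text
clock: 9.9
position: [0.4128, 0.2046, 0.2483]
tool_rot: [-3.142, -0.0, -2.973]
force: [0.4, 0.2, -2.5]
finger_gap: 0.0225
finger_force: 59.7
```

```bash
python3 ax.py scene top scene top
python3 - <<'E'
from h import *
c,im,d=shot("wrist")
a=cv2.imread("pics/top0.png"); c2,i2,_=shot("top"); c3,i3,_=shot("scene")
A=cv2.resize(im[:,:,::-1],(480,300)); B=cv2.resize(i2[200:300,160:260,::-1],(300,300),interpolation=3); C=cv2.resize(i3[80:200,290:410,::-1],(300,300),interpolation=3)
o=np.zeros((600,600,3),np.uint8); o[:300,:480]=A; o[300:,:300]=B; o[300:,300:]=C; cv2.imwrite("pics/v1.png",o)
E
```

```text
[0.4128 0.2046 0.2483] [-3.142 -0.    -2.973] [ 0.4  0.2 -2.5] 0.02252792290442374
scene med dist 0.026 245 [342.  73. 354. 104.]
axis [-0.372 -0.103  0.922] tilt 22.7 az -164.6 off [ 0.0008 -0.0033] h 0.0765 rms 0.0018
top med dist 0.028 133 [188. 260. 206. 272.]
axis [-0.205 -0.075  0.976] tilt 12.6 az -159.8 off [0.0099 0.0012] h 0.0753 rms 0.002
scene med dist 0.024 294 [339.  72. 357. 106.]
axis [-0.334 -0.132  0.933] tilt 21.1 az -158.4 off [ 0.0033 -0.0044] h 0.0736 rms 0.0019
top med dist 0.027 174 [184. 262. 206. 273.]
axis [-0.173 -0.192  0.966] tilt 14.9 az -132.0 off [ 0.0111 -0.0039] h 0.0723 rms 0.0022
```

View pics/v1.png

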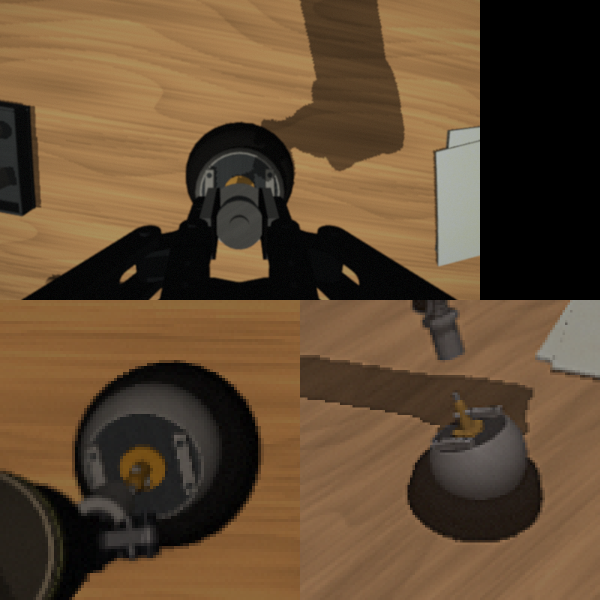

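The picture shows the coupler gripped at wrist (240,220) in the composite. In the scene inset at (440,335) it leans parallel to the nipple at (460,410). I'll check the lean with the wrist depth.

```bash
python3 ax.py wrist wrist
```

```text
[0.4127 0.2048 0.2483] [-3.142 -0.    -2.972] [-0.3 -0.2 -3.3] 0.022083502537612036
wrist med dist 0.038 4489 [289. 242. 348. 334.]
axis [-0.457 -0.048  0.888] tilt 27.3 az -174.0 off [ 0.0035 -0.0002] h 0.0682 rms 0.0023
wrist med dist 0.038 4393 [289. 245. 348. 336.]
axis [-0.433 -0.075  0.898] tilt 26.1 az -170.1 off [ 0.0036 -0.0001] h 0.0691 rms 0.0023
```

>>> drive_tool(targets=[0,0,0.4,0,1,0,0,0.37,0,1,0,0,0,0,1,0,0,0,0,1,0,0,0,0,1])

```text
clock: 11.15
position: [0.4132, 0.2051, 0.2109]
tool_rot: [3.141, 0.001, -2.972]
force: [-0.3, -0.4, -2.3]
finger_gap: 0.0222
finger_force: 59.6
```

>>> drive_tool(targets=[-0.05,0,0.11,0,1,-0.05,0,0.11,0,1,-0.05,0,0.11,0,1,-0.05,0,0.11,0,1,0,0,0,0,1])

```text
clock: 11.65
position: [0.4224, 0.2062, 0.1867]
tool_rot: [-3.141, -0.002, -2.972]
force: [-0.1, 0.4, -2.3]
finger_gap: 0.0222
finger_force: 59.6
```

```bash
cat > st.py <<'E'
from h import *
s=r.read_state(); T=Ro.from_euler("xyz",s["tool_rot"]).as_matrix(); g=s["position"]-.002*T[:,2]
n=np.array([-.415,-.075,.907]); O=np.array([.4693,.2142,.0921]); v=g-O; a=v@n
u=np.cross([0,1,0],n) ; u=np.array([.907*.984,.907*.178,.421]); e=np.cross(n,u)
print("clock",s["clock"],"along-72 =",round(a-.072,4),"lat u",round(v@u,4),"e",round(v@e,4),"F along n",round(s["force"]@n,1),"u",round(s["force"]@u,1),"e",round(s["force"]@e,1),np.round(s["ft_torque"],2),np.round(s["position"],4),np.round(s["tool_rot"],3))
E
python3 st.py; python3 ax.py wrist
python3 - <<'E'
from h import *
c2,i2,_=shot("top"); c3,i3,_=shot("scene"); c,im,d=shot("wrist")
o=np.zeros((600,600,3),np.uint8); o[:300,:480]=cv2.resize(im[100:350,120:520,::-1],(480,300)); o[300:,:300]=cv2.resize(i2[220:300,160:240,::-1],(300,300),interpolation=3); o[300:,300:]=cv2.resize(i3[80:160,310:390,::-1],(300,300),interpolation=3); cv2.imwrite("pics/v2.png",o)
E
```

```text
clock 11.65 along-72 = 0.0357 lat u -0.0025 e 0.0005 F along n -2.0 u -1.0 e 0.4 [-0.01  0.06  0.  ] [0.4224 0.2062 0.1867] [-3.141e+00 -2.000e-03 -2.972e+00]
[0.4224 0.2062 0.1867] [-3.141e+00 -2.000e-03 -2.972e+00] [-0.1  0.4 -2.3] 0.022226764882965586
wrist med dist 0.038 4515 [288. 243. 349. 334.]
axis [-0.462 -0.059  0.885] tilt 27.7 az -172.7 off [ 0.0031 -0.0004] h 0.0688 rms 0.0023
```

View pics/v2.png

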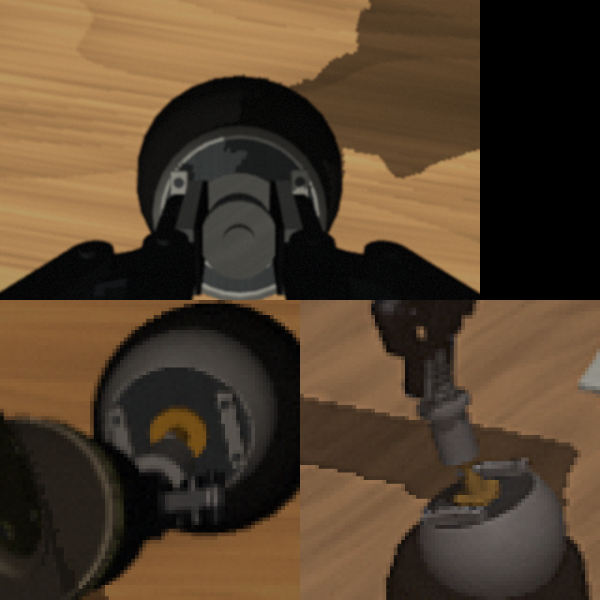

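The coupler's mouth has gone over the nipple's end, shown at (455,450) in the scene inset, and the two axes look parallel. I'll push on along the axis.

>>> drive_tool(targets=[-0.04,0,0.08,0,1,-0.04,0,0.08,0,1,-0.04,0,0.08,0,1,-0.02,0,0.05,0,1,0,0,0,0,1])

```text
clock: 12.4
position: [0.4302, 0.2079, 0.1735]
tool_rot: [3.141, 0.001, -2.972]
force: [2.9, 0.8, 2.6]
finger_gap: 0.0224
finger_force: 60.1
```

```bash
python3 st.py; python3 ax.py wrist
```

```text
clock 12.4 along-72 = 0.0203 lat u -0.0008 e 0.0008 F along n 1.1 u 3.8 e 0.3 [ 0.37 -0.78  0.02] [0.4302 0.2079 0.1735] [ 3.141e+00  1.000e-03 -2.972e+00]
[0.4302 0.2079 0.1735] [ 3.141e+00  1.000e-03 -2.972e+00] [2.9 0.8 2.6] 0.022427206027763345
wrist med dist 0.038 4378 [292. 248. 346. 335.]
axis [-0.475 -0.064  0.878] tilt 28.6 az -172.3 off [ 0.0035 -0.0002] h 0.0677 rms 0.0023
```

>>> drive_tool(targets=[-0.04,0,0.05,0,1,-0.04,0,0.07,0,1,-0.04,0,0.07,0,1,-0.02,0,0.06,0,1,0,0,0,0,1])

```text
clock: 13.0
position: [0.4359, 0.2088, 0.1614]
tool_rot: [3.141, -0.001, -2.972]
force: [-7.0, -2.1, 13.3]
finger_gap: 0.0224
finger_force: 61.8
```

```bash
python3 st.py; python3 ax.py wrist
```

```text
clock 13.0 along-72 = 0.0069 lat u -0.0007 e 0.0006 F along n 15.1 u -1.0 e -0.9 [-0.52  1.   -0.03] [0.4359 0.2088 0.1614] [ 3.141e+00 -1.000e-03 -2.972e+00]
[0.4359 0.2088 0.1614] [ 3.141e+00 -1.000e-03 -2.972e+00] [-7.  -2.1 13.3] 0.02235175693316086
wrist med dist 0.038 4532 [291. 246. 348. 334.]
axis [-0.46  -0.051  0.887] tilt 27.5 az -173.7 off [ 0.0035 -0.0002] h 0.0676 rms 0.0023
```

>>> drive_tool(targets=[-0.01,0,0.02,0,1,-0.01,0,0.02,0,1,-0.005,0,0.01,0,1,0,0,0,0,1,0,0,0,0,1])

```text
clock: 13.6
position: [0.4361, 0.2089, 0.161]
tool_rot: [3.14, -0.003, -2.972]
force: [-20.6, -8.4, 40.7]
finger_gap: 0.0221
finger_force: 64.4
```

```bash
python3 st.py; python3 ax.py wrist
python3 - <<'E'
from h import *
c2,i2,_=shot("top"); c3,i3,_=shot("scene"); c,im,d=shot("wrist")
o=np.zeros((600,600,3),np.uint8); o[:300,:480]=cv2.resize(im[100:350,120:520,::-1],(480,300)); o[300:,:200]=cv2.resize(i2[220:300,187:240,::-1],(200,300),interpolation=3); o[200:,200:]=cv2.resize(i3[100:160,330:390,::-1],(400,400),interpolation=3); cv2.imwrite("pics/v3.png",o)
E
```

```text
clock 13.6 along-72 = 0.0065 lat u -0.0007 e 0.0007 F along n 46.1 u -2.6 e -4.6 [-1.95  3.94 -0.15] [0.4361 0.2089 0.161 ] [ 3.140e+00 -3.000e-03 -2.972e+00]
[0.4361 0.2089 0.161 ] [ 3.140e+00 -3.000e-03 -2.972e+00] [-20.6  -8.4  40.7] 0.0221268938081066
wrist med dist 0.038 4421 [289. 244. 347. 336.]
axis [-0.452 -0.064  0.89 ] tilt 27.1 az -172.0 off [0.0036 0.    ] h 0.0684 rms 0.0023
```

View pics/v3.png

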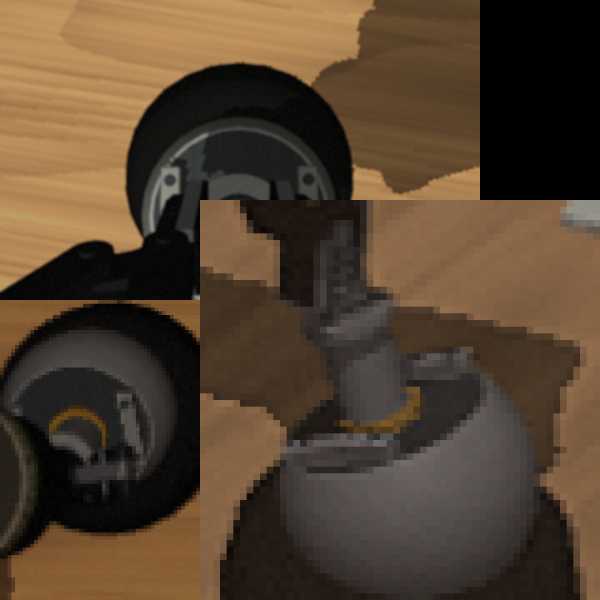

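The scene inset shows the sleeve's mouth down on the brass collar at about (375,420). The force rose 31 N over 0.4 mm of travel, so this is the hard stop. I'll ease the push to about 33 N and hold.

>>> drive_tool(targets=[0.008,0,-0.018,0,1,0,0,0,0,1,0,0,0,0,1,0,0,0,0,1,0,0,0,0,1])

```text
clock: 14.35
position: [0.436, 0.2088, 0.1611]
tool_rot: [3.141, -0.002, -2.972]
force: [-15.7, -6.4, 30.8]
finger_gap: 0.0223
finger_force: 62.9
```

```bash
python3 st.py; python3 ax.py scene
```

```text
clock 14.35 along-72 = 0.0066 lat u -0.0007 e 0.0006 F along n 34.9 u -2.0 e -3.5 [-1.48  2.93 -0.1 ] [0.436  0.2088 0.1611] [ 3.141e+00 -2.000e-03 -2.972e+00]
[0.436  0.2088 0.1611] [ 3.141e+00 -2.000e-03 -2.972e+00] [-15.7  -6.4  30.8] 0.022262474682163493
scene med dist 0.025 265 [347. 106. 365. 133.]
axis [-0.346 -0.035  0.938] tilt 20.3 az -174.3 off [ 0.0031 -0.0004] h 0.0749 rms 0.0019
```

```bash
python3 -c "
from rig import r; print(r.finish_job())"
```

```text
the job is handed in; nothing more can be done
None
```

I pressed the large plain coupler onto the nipple until it met a hard stop at the collar, and handed the job in with the gripper still holding it there at about 35 N. I didn't read the plunger or see the snap directly: the hard stop and a mouth height of about 6 mm from the vise face are what show it is fully home.

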